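# Refit the spring-ended pipe roller in its bench stand

## Task

Pick the waisted pipe roller up off the bench and fit it back between the two cheeks of the roller stand: press its spring-loaded nose against the tall cheek, lower it while it is squeezed short, then let the spring push it out so that the thin nose sits in the small cup of the tall cheek and the thick stub in the big cup of the short cheek, roller level. Do it gently, never driving the nose hard against its stop or forcing the roller against the stand, and leave the carburettor bowls, the spark plug and the twin float that lie around undisturbed.

Things in the scene. Friction and masses are not known exactly. Their poses are not given: they have to be found in the camera images.
- roller: Loose steel roller, 0.2 to 0.3 kg, 178 mm long with its nose out. Origin on its axis at mid drum, y axis along it. Grip the black rubber drum, 36 mm diameter, 44 mm long, between two black octagonal flanges (6 mm thick, 56 mm over corners; it lies on a flat, axis 26 mm above the bench). Next to each flange a 22 mm diameter hub, ending at y = -55 and +54 mm.
- roller_stub (a point): Centre of the tip of the roller's fixed stub, on its axis at y = -89 mm. The stub is steel, 14 mm in diameter from y = -55 mm on; its last 3 mm taper to 9 mm.
- roller_nose (a point): Point on the roller's axis at y = +89 mm, where the tip of its nose is when fully out (this point does not move in with the nose). The nose is a polished, slippery steel pin, 10 mm diameter, round tip, sprung: it can be pushed straight in by 23 mm to a hard stop. It resists with 3 N at first touch and 0.5 N more per mm (13 N at 20 mm, 14.5 N at the stop).
- stand: Roller stand bolted to the bench. Origin: centre of the underside of its grey base (74 x 244 x 10 mm), z up, y along the roller's place. On it a steel carriage: floor, top at z = 18 mm, and two upright cheeks (44 mm wide in x, 14 thick), inner faces 160 mm apart. It is clamped anywhere from -24 to +24 mm along y, NOT measured, other each time, not to be shifted: feel for it. Over 22 N on the stand is too much.
- stand_seat (a point): Point fixed to the base at x = 0, y = 0, z = 62 mm of the stand, the height of both cups; it does not shift with the carriage. The nose must be pushed in by more than 18 mm (and under 23) for the roller to pass down between the cheeks with its nose on the tall cheek's face. Seated, the nose stays pushed in 3 mm, the roller's origin 2 mm to +y of midway between the cheeks.
- stand_tall (a point): Point fixed to the base at y = +80 mm, z = 62 mm: mouth of the small cup if the carriage were in the middle (it is up to 24 mm off along y). Tall cheek: top at z = 122 mm; blind cup for the nose in its inner face, 13.4 mm diameter, 8 deep. Above the cup two ribs, 5 mm proud, form an upright channel 18 mm wide at z = 74 to 104 mm, flared to about 29 at z = 116, in which the nose slides down.
- stand_short (a point): Point fixed to the base at y = -80 mm, z = 62 mm: mouth of the big cup if the carriage were in the middle (shifted along y exactly as the tall cheek is). Short cheek: top at z = 78 mm (a flange hits it if lowered there); blind cup for the stub in its inner face, 17.4 mm diameter, 7 mm deep.
- float_bowl_1: Bystander: grey die-cast carburettor float bowl, 63 x 74 x 46 mm, at the back of the bench; leave it where it is. Origin under its centre.
- float_bowl_2: Bystander: second float bowl of the same kind, beside the first; leave it. Origin under its centre.
- spark_plug_1: Bystander: spark plug, 68 mm long, 18 mm thick, lying between roller and stand; leave it. Origin under its centre.
- needle_float: Bystander: black plastic twin float, 30 x 38 x 16 mm, lying between roller and stand; leave it. Origin under its centre.
Mind the look-alikes: they are no part of the job. Leave any purple look-alike of the roller alone.

How it is judged:
By the outcome, as a careful person would: the job done as asked, in the order asked, and still so for the second after the job is handed in, with the robot touching nothing.
It also fails if it takes over 56 s, if anything falls off the work surface, if the arm or the gripper's body presses on something with over 40 N, if the wrist force passes 120 N, or if a joint passes its speed limit or range.

## Robot

A 6-joint arm with a two-finger parallel gripper is mounted at the origin on a cart in front of the work surface, level with it; the furniture and walls round the work are solid. World frame = base frame: x ahead of the robot, y to its left, z up, the work surface at z = 0. Lengths are in mm, angles in rad, forces in N, time in s.
With the tool pointing down it reaches from about 350 to 725 mm from the base axis. Payload 4.3 kg.
Tool frame: the origin (TCP) lies at the centre of the arm's flange, where the gripper is bolted on; the fingertips stand 173 mm ahead of it and the grasp point (between the pads) lies 155 mm ahead of it; z points along the fingers, y is the line along which they close (so a half turn about z gives the same grasp; the last joint's range is limited). The gripper opens to 85 mm and grips with 20 to 120 N. Pads are 22 mm wide; open, the fingers measure 114 mm over their backs; the gripper's body (76 mm by 85 mm) begins 54 mm behind the grasp point. The pads swing forward as they close: fully open they stand 13 mm farther back than shut.
Start: joints at [1.087, 0.377, 0.081, 1.274, 0, 1.46], TCP at [209.966, 535.315, 404.729] pointing down, gripper open.
Joint ranges: [-2.72, 2.72], [-0.84, 1.66], [-1.02, 1.22], [-1.77, 2.12], [-1.37, 1.28], [-3.14, 3.14]. Speed limits (rad/s): [2.57, 2.57, 3.14, 3.14, 3.14, 3.14].

## Interface

Orientations are given as a rotation vector (axis times angle).
In Python, from workcell import bot, camera, job_done gives the robot as it stands.
- The arm moves only by the shell command python3 -m inch 'ROWS' [FORCE]. ROWS is JSON, a list that holds one entry, the list of rows, each a list of 7 numbers: the turn, a rotation vector about the tool's x, y, z in rad, then the shift along the tool's x, y, z in mm, then the closure, from -1 (fully open) to 1 (shut). In form: [[[rx, ry, rz, x, y, z, gripper], ...]]. A call has 1 to 5 rows; each row is the pose to reach, as a shift and turn from the pose commanded when the call began, along the tool's axes at that moment; what a row does not reach only later rows make up. A row lasts 1/8 s, in which the tool goes at most 62.5 mm and 10.7 degrees, less where a joint would pass 70% of its speed; a pose out of reach is approached as far as the arm can. A call with a gripper value outside its range is refused whole. The fingers move at their own pace and stop on an object; FORCE is the grip in N (left out, the last holds). Time passes only in rows, so rows that repeat a pose let the fingers close. It gives the time, the measured TCP pose, the force, the opening and the grip force at its end, in the units of the state.
- bot.state(): the state, without advancing time (a new reading comes with each control period).
- camera(name): name is "side" or "top"; returns a dict with "frame" (480x640x3 uint8, blue, green, red), "fov_y" (degrees; the focal length in pixels is half the picture's height over the tangent of half this angle, whatever the lens; pixels are square), "cx", "cy" (the principal point, pixels), "rvec" (rotation vector, rad) and "tvec" (3), from world to camera coordinates, as OpenCV has them. Camera axes: x right, y down, z forward; pixel columns grow to the right and rows downward; lengths in mm; the calibration is good to about 2 mm. A picture is of the moment at which its call begins. There is no depth.
- job_done(): hands the job in; it is judged then, once.
The state is a dict: "t": time; "joint_pos": joint angles; "qvel": joint speeds; "effort": joint torques, N m; "position": TCP position; "eef_rot": TCP orientation; "wrist_force": force on the tool from outside, world axes, zero at the start; "wrist_torque": the same for the moment, N m; "opening": finger opening in mm; "finger_force": force on a finger pad.
Only numpy, scipy, OpenCV 4.12 (cv2) and the standard library are available. Lean on these libraries where they do the work, as an engineer would, in place of code of your own. Each camera call takes 0.05 s, during which the arm holds its last target. There are 200 camera calls.

## Working session

There is one attempt and no reset: what is moved stays moved. The work goes in short steps, Python scripts to look and compute and a shell command to move; the robot and the scene stay as the last step left them, time stands still between calls to the robot, and variables do not carry over. Pictures are saved under pics/ and viewed, at most 10 in all, crops included, and the job is handed in when it is done.

```bash
ls; mkdir -p pics; cat > h.py <<'E'
import numpy as np, cv2
from workcell import bot, camera, job_done
def cam(n):
    c=camera(n); c['f']=c['frame'].shape[0]/2/np.tan(np.radians(c['fov_y'])/2)
    c['R']=cv2.Rodrigues(np.array(c['rvec'],float))[0]; c['t']=np.array(c['tvec'],float).ravel(); return c
def ray(c,u,v):
    d=c['R'].T@np.array([(u-c['cx'])/c['f'],(v-c['cy'])/c['f'],1]); return -c['R'].T@c['t'],d
def onz(c,u,v,z):
    o,d=ray(c,u,v); return o+d*(z-o[2])/d[2]
def proj(c,p):
    q=c['R']@np.array(p,float)+c['t']; return q[:2]/q[2]*c['f']+[c['cx'],c['cy']]
E
python3 - <<'E'
from h import *
for n in('side','top'):
    c=cam(n); cv2.imwrite(f'pics/{n}0.png',c['frame']); print(n,c['fov_y'],c['cx'],c['cy'],c['rvec'],c['tvec'],-c['R'].T@c['t'])
print(bot.state())
E
```

```text
pics
side 45.681835359137686 316.8583465147322 234.6850441211596 [ 2.29116967 -0.24247996  0.1040545 ] [-578.5474386   123.17785244 1191.50271998] [ 401.14672172 -908.18835979  885.34957196]
top 57.013428078533195 318.1634296423379 239.71884140378592 [ 2.13824806 -2.02664256  0.27049317] [-53.14987676 588.36822458 911.83412154] [ 337.49971528  -28.87468747 1032.32927737]
{'t': 0.1, 'joint_pos': array([ 1.08673659e+00,  3.77997867e-01,  7.97960828e-02,  1.27443480e+00,
       -2.48352323e-05,  1.46050539e+00]), 'qvel': array([ 0.00019389, -0.00293724,  0.00364352, -0.00017397, -0.00024976,
       -0.00026004]), 'effort': array([ 4.82305240e-04, -4.64696145e+01,  2.70582354e+01,  1.19944711e-02,
       -1.39787594e-04,  1.54395600e-06]), 'position': array([209.81394889, 535.0629405 , 403.86372011]), 'eef_rot': array([-5.83607082e-01, -3.08638351e+00,  2.77493523e-03]), 'wrist_force': array([-0.17239188, -0.71823718, -0.64075857]), 'wrist_torque': array([-0.00585527,  0.03506974,  0.02734125]), 'finger_force': 0.0, 'opening': 85.15589761794294}
```

View pics/top0.png

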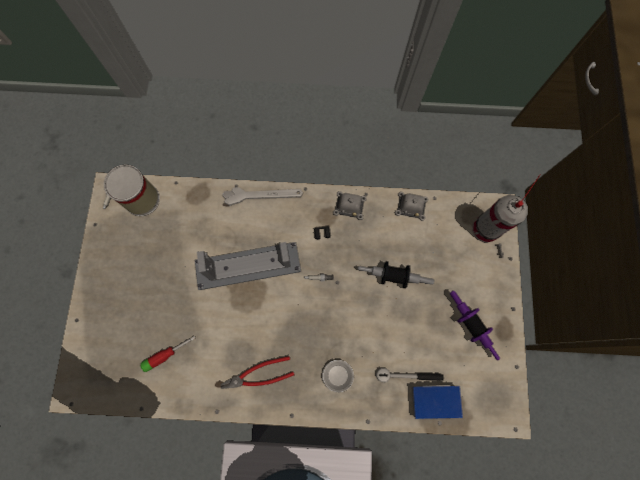

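View pics/side0.png

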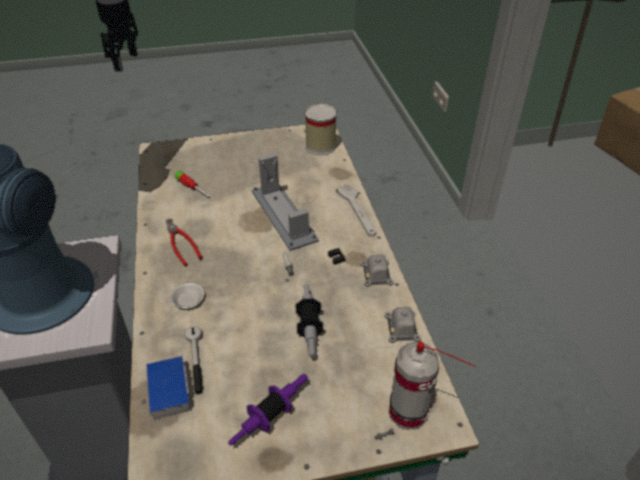

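The top view shows the roller near (397,274) and the stand near (248,266), with the tall cheek on the left at (205,265). The purple look-alike is at (473,325). In the side view the roller is at (309,320) and the stand at (285,210), tall cheek at the far end. I'll zoom in next.

```bash
python3 - <<'E'
from h import *
t=cv2.imread('pics/top0.png'); s=cv2.imread('pics/side0.png')
a=cv2.resize(t[225:305,180:440],None,fx=3,fy=3,interpolation=cv2.INTER_CUBIC)
b=cv2.resize(s[145:365,230:360],None,fx=1.6,fy=1.6,interpolation=cv2.INTER_CUBIC)
out=np.zeros((240+355,780,3),np.uint8); out[:240]=a; out[240:240+b.shape[0],:b.shape[1]]=b
b2=cv2.resize(s[280:365,270:350],None,fx=4,fy=4,interpolation=cv2.INTER_CUBIC); out[240:580,230:550]=b2
out[240:580,560:780]=cv2.resize(s[150:255,245:325],(220,289))[:,:].copy() if 0 else cv2.resize(s[150:255,252:320],(220,340),interpolation=cv2.INTER_CUBIC)
cv2.imwrite('pics/crop.png',out)
E
```

```text
(no output)
```

View pics/crop.png

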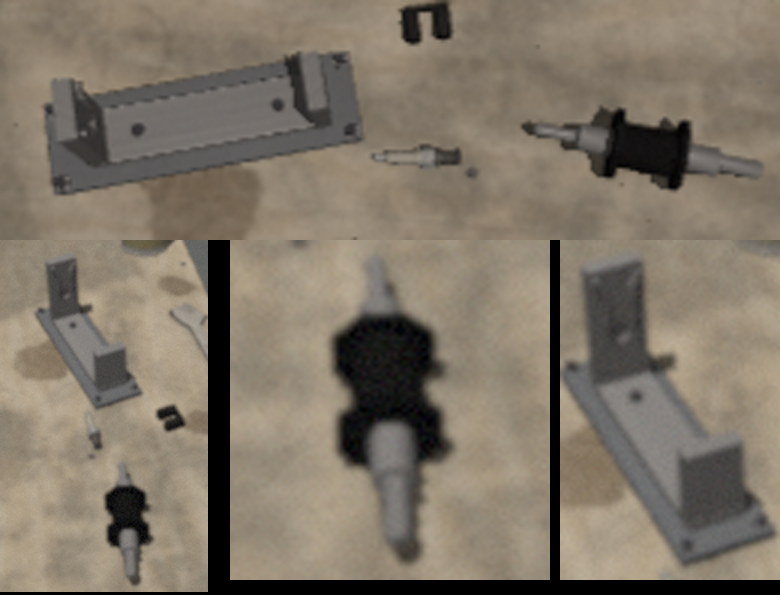

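The crop confirms it: the nose is on the left (+y) at about (354,267) in the top image and the stub is at about (434,281). The stand's base corners are clear, and the tall cheek with its cup is at +y.

```bash
python3 - <<'E'
from h import *
T=cam('top');S=cam('side')
cr=lambda x,y:(180+x/3,225+y/3)
P=[onz(T,*cr(x,y),10) for x,y in((47,107),(57,188),(361,137),(348,54))]
print(np.round(P,1)); c=np.mean(P,0); print('stand c',c)
ax=(P[0]+P[1]-P[2]-P[3]); print('yaw y-axis',np.degrees(np.arctan2(-ax[0],ax[1])),np.linalg.norm(ax)/2)
n=onz(T,*cr(523,127),26);s=onz(T,*cr(763,170),26);print('top nose,stub',n,s,np.linalg.norm(n-s))
n2=onz(S,306.3,285,26);s2=onz(S,313,358.5,26);print('side',n2,s2,np.linalg.norm(n2-s2))
# drum mask
for C,box in((T,(370,250,420,300)),(S,(285,285,335,350))):
    x0,y0,x1,y1=box; g=C['frame'][y0:y1,x0:x1].max(2)<45
    v,u=np.nonzero(g); print('black',u.mean()+x0,v.mean()+y0,g.sum(),onz(C,u.mean()+x0,v.mean()+y0,26),
     onz(C,*(np.array([x0,y0])+[u.mean(),v.mean()]),35))
# base via side corners: 
for p in P: print(proj(S,p))
E
```

```text
[[541.2 264.8  10. ]
 [477.9 249.2  10. ]
 [530.6  16.8  10. ]
 [597.   31.4  10. ]]
stand c [536.72071181 140.55320781  10.        ]
yaw y-axis 13.111527028276022 239.17679527338893
top nose,stub [ 542.21123041 -108.4097361    26.        ] [ 518.59365378 -293.45706934   26.        ] 186.54839979383843
side [ 544.44269282 -117.20296204   26.        ] [ 520.90355991 -298.58520043   26.        ] 182.9032727488559
black 395.26406926406924 274.64069264069263 462 [ 530.14590818 -203.42136103   26.        ] [ 528.42299722 -201.86032122   35.        ]
black 308.85046728971963 315.19158878504675 642 [ 533.68028709 -197.08494544   26.        ] [ 532.29225813 -204.53235792   35.        ]
[276.18701077 182.6307746 ]
[252.36696927 189.43951751]
[288.75990249 248.01744675]
[316.37157629 239.52811848]
```

```bash
cat >> h.py <<'E'
from scipy.spatial.transform import Rotation as Ro
def goal(x,y,z,yawdeg):
    "TCP goal (tool straight down, tool x at world yaw) as turn+shift in present tool axes"
    s=bot.state(); R=Ro.from_rotvec(s['eef_rot'])
    a=np.radians(yawdeg); G=Ro.from_matrix(np.array([[np.cos(a),np.sin(a),0],[np.sin(a),-np.cos(a),0],[0,0,-1]]))
    sh=R.inv().apply(np.array([x,y,z])-s['position'])
    print('turn',np.round((R.inv()*G).as_rotvec(),4),'shift',np.round(sh,1),'pos',np.round(s['position'],1),'t',s['t'],'F',np.round(s['wrist_force'],1))
E
python3 -m inch '[[[0,0,1.32,-569,-569,74,-1],[0,0,1.32,-569,-569,74,-1],[0,0,1.32,-569,-569,74,-1],[0,0,1.32,-569,-569,74,-1],[0,0,1.32,-569,-569,74,-1]]]' 70; python3 -c "
from h import *
goal(531.5,-203,330,82.7)"
```

```text
t: 0.82
position: [334.8, 248.3, 375.9]
eef_rot: [1.922, 2.485, 0.001]
wrist_force: [1.6, 0.7, 0.6]
opening: 85.4
finger_force: 0.0
turn [ 7.000e-04 -1.000e-04  3.813e-01] shift [-486.3   77.    46. ] pos [334.8 248.3 375.9] t 0.825 F [1.6 0.7 0.6]
```

```bash
python3 -m inch '[[[0,0,0.38,-486,77,46,-1],[0,0,0.38,-486,77,46,-1],[0,0,0.38,-486,77,46,-1],[0,0,0.38,-486,77,46,-1],[0,0,0.38,-486,77,46,-1]]]'; python3 -c "
from h import *
goal(531.5,-203,330,82.7)"
```

```text
t: 1.45
position: [460.8, -36.5, 346.9]
eef_rot: [2.351, 2.083, 0.001]
wrist_force: [1.7, 0.0, -1.0]
opening: 85.4
finger_force: 0.0
turn [ 0.0005 -0.0004  0.0065] shift [-156.8   90.3   16.9] pos [460.8 -36.5 346.9] t 1.45 F [ 1.7  0.  -1. ]
```

```bash
python3 -m inch '[[[0,0,0.007,-150,87,17,-1],[0,0,0.007,-150,87,17,-1],[0,0,0.007,-150,87,17,-1],[0,0,0.007,-150,87,17,-1],[0,0,0.007,-150,87,17,-1]]]'; python3 - <<'E'
from h import *
goal(531.5,-203,330,82.7)
T=cam('top');S=cam('side')
goal(531.5,-203,330,82.7)
out=np.zeros((400,800,3),np.uint8)
out[:,:400]=cv2.resize(S['frame'][270:370,260:360],(400,400),interpolation=cv2.INTER_CUBIC)
out[:,400:]=cv2.resize(T['frame'][225:325,340:440],(400,400),interpolation=cv2.INTER_CUBIC)
cv2.imwrite('pics/h1.png',out)
E
```

```text
t: 2.08
position: [528.3, -193.5, 329.6]
eef_rot: [-2.358, -2.074, 0.0]
wrist_force: [-0.6, 0.0, -0.6]
opening: 85.2
finger_force: 0.0
turn [-0.0013 -0.0009 -0.0003] shift [-9.   4.4 -0.4] pos [ 528.3 -193.5  329.6] t 2.075 F [-0.6  0.  -0.6]
turn [-0.0007 -0.0006  0.0012] shift [-9.9  4.5  0. ] pos [ 528.3 -192.6  330. ] t 2.175 F [-0.4 -0.3  0.3]
```

View pics/h1.png

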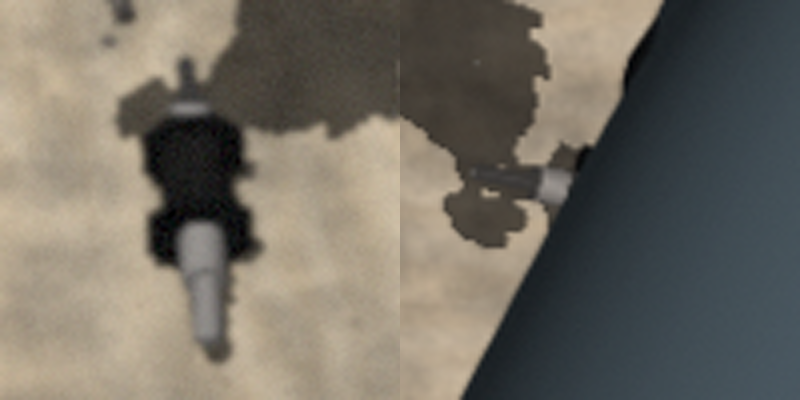

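The side view shows the roller unmoved beneath the open gripper, nose tip near (306,285) and stub tip near (312,356). In the top view the arm hides it. I'll centre and descend.

```bash
python3 -m inch '[[[0,0,0,-10,4.5,0,-1],[0,0,0,-10,4.5,30,-1],[0,0,0,-10,4.5,60,-1],[0,0,0,-10,4.5,90,-1],[0,0,0,-10,4.5,90,-1]]]'; python3 - <<'E'
from h import *
goal(531.5,-203.5,179,82.7)
S=cam('side')
cv2.imwrite('pics/h2.png',cv2.resize(S['frame'][240:370,230:390],(800,650)[:2] if 0 else (640,520),interpolation=cv2.INTER_CUBIC))
E
```

```text
t: 2.8
position: [530.7, -203.4, 238.0]
eef_rot: [-2.354, -2.073, 0.003]
wrist_force: [0.2, 0.4, 0.1]
opening: 85.2
finger_force: 0.0
turn [-0.0048 -0.0017  0.0006] shift [-0.1  1.1 59. ] pos [ 530.7 -203.4  238. ] t 2.8 F [0.2 0.4 0.1]
```

View pics/h2.png

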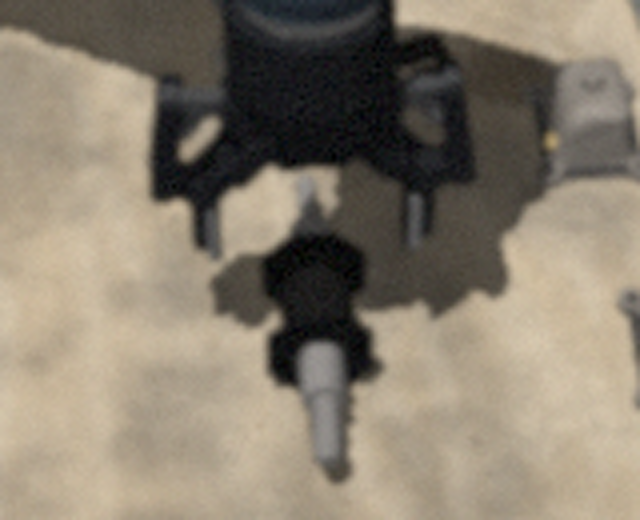

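The fingers straddle the drum symmetrically: pads at about 210 and 415 in the crop, drum at about 315. Next I descend and close.

```bash
python3 -m inch '[[[0,0,0,0,1,25,-1],[0,0,0,0,1,45,-1],[0,0,0,0,1,58,-1],[0,0,0,0,1,58,0],[0,0,0,0,1,58,0.6]]]' 70; python3 -m inch '[[[0,0,0,0,0,0,0.6],[0,0,0,0,0,0,1],[0,0,0,0,0,0,1],[0,0,0,0,0,0,1],[0,0,0,0,0,0,1]]]' 70;  python3 -c "
from h import *
goal(531.5,-203.5,179,82.7)"
```

```text
t: 3.48
position: [533.5, -204.7, 183.1]
eef_rot: [2.357, 2.074, 0.001]
wrist_force: [-0.2, 0.1, -0.6]
opening: 51.6
finger_force: 0.0
t: 4.1
position: [533.3, -204.7, 183.4]
eef_rot: [2.357, 2.074, 0.001]
wrist_force: [-1.3, 0.5, 6.0]
opening: 33.7
finger_force: 69.4
turn [ 0.0017  0.0009 -0.0001] shift [ 0.9 -1.9  4.4] pos [ 533.3 -204.7  183.4] t 4.1 F [-1.3  0.5  6. ]
```

```bash
python3 -m inch '[[[0,0,0,0,0,-10,1],[0,0,0,0,0,-35,1],[0,0,0,0,0,-75,1],[0,0,0,0,0,-120,1],[0,0,0,0,0,-125,1]]]' 70;  python3 - <<'E'
from h import *
T=cam('top')
t0=cv2.imread('pics/top0.png')
out=np.zeros((600,800,3),np.uint8)
out[:360]=cv2.resize(t0[235:295,185:185+133],(800,360),interpolation=cv2.INTER_CUBIC)
S=cam('side'); s0=cv2.imread('pics/side0.png')
out[360:,:320]=cv2.resize(S['frame'][190:370,210:450],(320,240),interpolation=cv2.INTER_CUBIC)
cv2.imwrite('pics/h3.png',out)
cv2.imwrite('pics/side_lift.png',S['frame']);print(bot.state()['opening'])
E
```

```text
t: 4.72
position: [534.3, -205.1, 311.2]
eef_rot: [2.353, 2.071, 0.005]
wrist_force: [0.1, 0.1, -3.0]
opening: 34.0
finger_force: 70.1
33.84733519647943
```

View pics/h3.png

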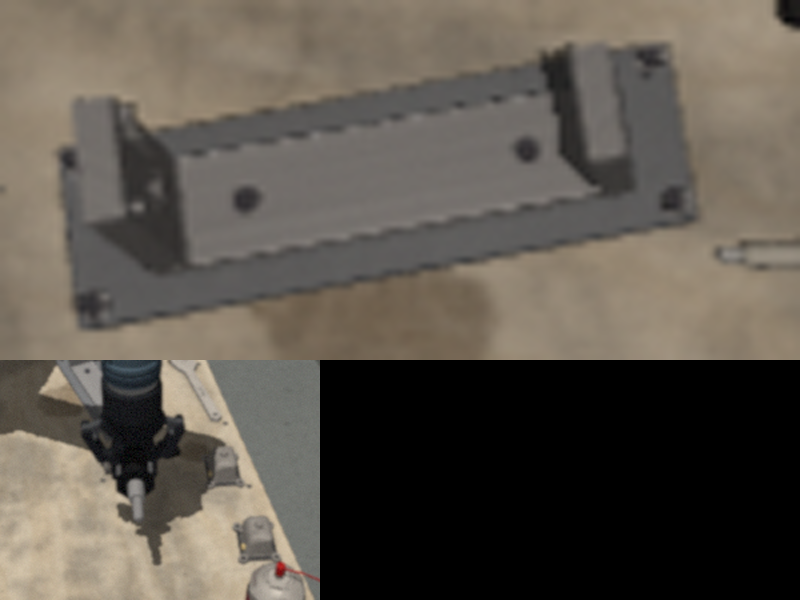

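The top crop shows the stand clearly: bright floor strip from x=180 to 600, tall cheek's inner face at x≈125-185, short cheek's top at x≈580-610. In the side crop the lifted roller hangs level in the gripper. Now I fit the floor edges.

```bash
python3 - <<'E'
from h import *
T=cam('top'); t0=cv2.imread('pics/top0.png'); g=cv2.GaussianBlur(cv2.cvtColor(t0,cv2.COLOR_BGR2GRAY),(3,3),0).astype(float)
rb=cv2.GaussianBlur(t0[:,:,2].astype(float)-t0[:,:,0],(0,0),.8)
def sub(col,lo,hi,sgn):   # strongest gradient, parabola subpixel
    d=np.diff(col)*sgn; k=lo+np.argmax(d[lo:hi]); a,b,c=d[k-1:k+2]; return k+.5+.5*(a-c)/(a-2*b+c+1e-9)
def fit(img,u0,u1,f,sgn,z,w=4):
    us=np.arange(u0,u1); vs=np.array([sub(img[:,u],int(f(u))-w,int(f(u))+w+1,sgn) for u in us])
    for _ in range(4):
        p=np.polyfit(us,vs,1); r=np.abs(np.polyval(p,us)-vs); k=r<max(.3,2*np.median(r)); us,vs=us[k],vs[k]
    A=onz(T,u0,np.polyval(p,u0),z);B=onz(T,u1,np.polyval(p,u1),z); d=A-B
    print(z,len(us),'rms',round(r.std(),2),'yaw y',round(np.degrees(np.arctan2(-d[0],d[1])),2),np.round(A,1),np.round(B,1)); return A,B
cv=lambda x,y:(185+x/6.015,235+y/6)
L=lambda p,q:(lambda u:p[1]+(u-p[0])*(q[1]-p[1])/(q[0]-p[0]))
bk=fit(g,217,276,L(cv(180,152),cv(555,95)),1,18)
fr=fit(g,219,282,L(cv(190,265),cv(600,190)),-1,18)
e=fit(rb,204,298,L(cv(110,323),cv(690,220)),1,5)
e2=fit(rb,214,274,L(cv(180,130),cv(550,62)),-1,10)
for y in (60,100,140,180):
    xi=[A[0]+(y-A[1])*(B[0]-A[0])/(B[1]-A[1]) for A,B in(bk,fr,e,e2)]; print(y,np.round(xi,1),(xi[0]+xi[1])/2,(xi[2]+xi[3])/2)
print('tall inner bottom front/back',onz(T,*cv(188,266),18),onz(T,*cv(178,152),18),'short inner top',onz(T,*cv(545,60),78),'short top right',onz(T,*cv(608,48),78),onz(T,*cv(628,158),78),'tall top L',onz(T,*cv(76,98),122),onz(T,*cv(86,218),122),'R',onz(T,*cv(118,98),122),onz(T,*cv(126,215),122))
print([onz(T,*cv(*q),10) for q in((62,150),(80,325),(697,215),(670,45))])
goal(550,60,312,103)
E
```

```text
18 51 rms 0.11 yaw y 13.52 [542.4 212.7  18. ] [575.   76.8  18. ]
18 62 rms 0.09 yaw y 13.49 [501.3 203.5  18. ] [535.8  59.7  18. ]
5 94 rms 0.05 yaw y 13.45 [476.3 238.6   5. ] [528.1  22.3   5. ]
10 60 rms 0.03 yaw y 13.45 [555.6 223.1  10. ] [589.   83.4  10. ]
60 [579.1 535.7 519.1 594.6] 557.3906508101775 556.8420492388138
100 [569.5 526.1 509.5 585.1] 547.7845282359817 547.2760700455644
140 [559.9 516.5 499.9 575.5] 538.178405661786 537.7100908523149
180 [550.2 506.9 490.4 565.9] 528.5722830875902 528.1441116590654
tall inner bottom front/back [498.29036257 209.55644999  18.        ] [542.83810482 218.4547879   18.        ] short inner top [572.7340469   72.35896709  78.        ] short top right [578.58471814  49.42148165  78.        ] [537.35767587  39.13166804  78.        ] tall top L [539.18719959 230.9996011  122.        ] [496.70188402 222.29417632 122.        ] R [539.98578366 216.29467116 122.        ] [498.50443425 208.5773037  122.        ]
[array([542.79931568, 265.8786401 ,  10.        ]), array([474.36975675, 250.40625171,  10.        ]), array([530.32028903,  15.50337478,  10.        ]), array([598.33049626,  30.51698205,  10.        ])]
turn [-0.001  -0.0007 -0.3544] shift [264.3 -16.3  -5.6] pos [ 532.5 -204.2  306.2] t 4.875 F [ 0.4  0.4 -3.2]
```

```bash
python3 -m inch '[[[0,0,-0.07,50,-4,0,1],[0,0,-0.15,110,-8,0,1],[0,0,-0.23,170,-13,0,1],[0,0,-0.3,230,-18,0,1],[0,0,-0.362,280,-22,0,1]]]' 70;  python3 -m inch '[[[0,0,0,12,0,0,1],[0,0,0,24,0,0,1],[0,0,0,24,0,0,1]]]'; python3 -c "
from h import *
goal(547.2,101.7,297.4,103.47)"
```

```text
t: 5.5
position: [545.4, 78.3, 304.6]
eef_rot: [-1.941, -2.466, 0.004]
wrist_force: [0.9, -0.7, -2.0]
opening: 34.4
finger_force: 70.1
t: 5.88
position: [540.6, 99.2, 306.2]
eef_rot: [-1.946, -2.465, 0.002]
wrist_force: [0.1, -0.3, -3.3]
opening: 34.1
finger_force: 70.1
turn [-0.0018 -0.     -0.001 ] shift [0.9 7.  8.8] pos [540.6  99.2 306.2] t 5.875 F [ 0.1 -0.3 -3.3]
```

```bash
python3 -m inch '[[[0,0,0,0,7,0,1],[0,0,0,0,7,15,1],[0,0,0,0,7,34,1],[0,0,0,0,7,34,1]]]'; python3 - <<'E'
from h import *
goal(547.2,101.7,270.4,103.47)
S=cam('side');T=cam('top')
out=np.zeros((600,800,3),np.uint8)
out[:,:400]=cv2.resize(S['frame'][130:280,230:330],(400,600),interpolation=cv2.INTER_CUBIC)
out[:300,400:]=cv2.resize(T['frame'][215:305,190:310],(400,300),interpolation=cv2.INTER_CUBIC)
cv2.imwrite('pics/h4.png',out)
E
```

```text
t: 6.38
position: [546.8, 100.4, 270.6]
eef_rot: [-1.945, -2.462, 0.005]
wrist_force: [-0.1, 0.1, -2.8]
opening: 34.3
finger_force: 70.1
turn [-0.0046 -0.0007 -0.0016] shift [1.2 0.7 0.2] pos [546.8 100.4 270.6] t 6.375 F [-0.1  0.1 -2.8]
```

View pics/h4.png

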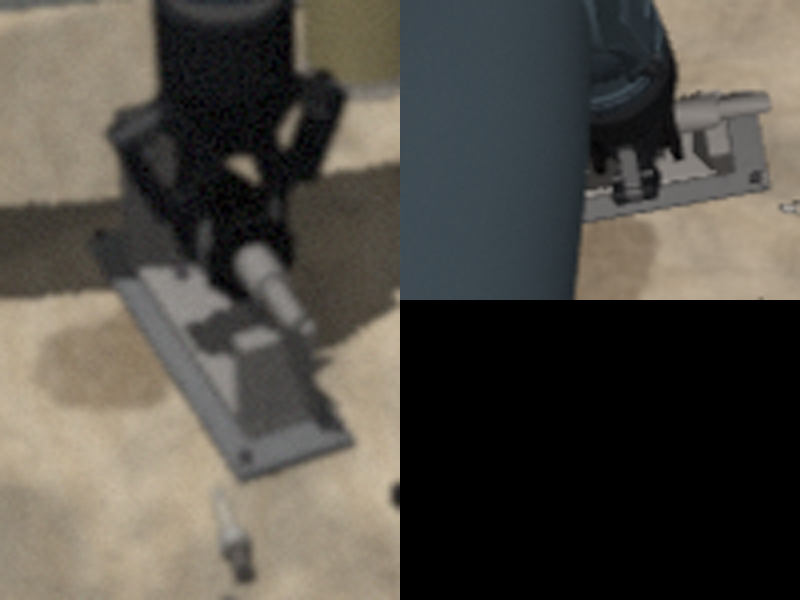

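The roller hangs over the stand with its stub pointing past the short cheek: stub tip at about (307,212) in the side image and (300.5,245) in the top image. I'll triangulate the tip to check pitch and yaw in the grip.

```bash
python3 - <<'E'
from h import *
T=cam('top');S=cam('side')
o1,d1=ray(T,300.4,245);o2,d2=ray(S,307,212)
k=np.linalg.lstsq(np.c_[d1,-d2],o2-o1,rcond=None)[0];a=o1+k[0]*d1;b=o2+k[1]*d2;print(a,b)
d=np.array([-.2329,.9725,0]);l=np.array([.9725,.2329,0]);c=np.array([537.9,140.6,0])
for p in(a,b,onz(T,300.4,245,113),onz(S,307,212,113),bot.state()['position']):print('s',round((p-c)@d,1),'lat',round((p-c)@l,1),p[2])
for n,C in(('top',T),('side',S)):
    print(n,[np.round(proj(C,c+d*(-40+1.3+q)+[0,0,113]),1) for q in(-55,-86,-89)])
# stub axis points from images: grey mask midline
np.save('/tmp/t.npy',T['frame']);np.save('/tmp/s.npy',S['frame'])
E
```

```text
[568.58917026  15.89179888 106.60858228] [573.66838268  16.01530635 107.88248858]
s -128.4 lat 0.8 106.6085822839168
s -129.5 lat 5.8 107.882488582993
s -128.4 lat -0.8 113.0
s -135.1 lat 3.2 113.0
s -41.0 lat 0.9 273.5594487710106
top [array([284.4, 247.5]), array([298.7, 244.9]), array([300. , 244.7])]
side [array([297.7, 201.4]), array([303.6, 209.6]), array([304.2, 210.4])]
```

```bash
cat >> h.py <<'E'
def fr(n=3):
    "stand-frame reading: s along, lat, z of TCP, force along/lat/z"
    d=np.array([-.2329,.9725,0]);l=np.array([.9725,.2329,0]);c=np.array([537.9,140.6,0])
    s=bot.state();p=s['position'];F=s['wrist_force'];a=2*np.degrees(np.arctan2(s['eef_rot'][1],s['eef_rot'][0]))
    M=Ro.from_rotvec(s['eef_rot']).as_matrix()
    print('t %.2f s %.1f lat %.1f z %.1f | Fs %.1f Fl %.1f Fz %.1f | yaw %.2f tiltx %.2f op %.1f'%(s['t'],(p-c)@d,(p-c)@l,p[2],F@d,F@l,F[2],np.degrees(np.arctan2(M[1,0],M[0,0])),np.degrees(np.arcsin(M[2,0])),s['opening']),'T',np.round(s['wrist_torque'],2))
E
python3 -m inch '[[[0,0,0,6,-1,0,1],[0,0,0,12,-1,0,1],[0,0,0,16,-1,0,1],[0,0,0,16,-1,0,1],[0,0,0,16,-1,0,1]]]' >/dev/null; python3 -c "
from h import *
fr()"; python3 -m inch '[[[0,0,0,0,0,0,1]]]' >/dev/null; python3 -c "
from h import *
fr()"
```

```text
t 7.20 s -24.7 lat -0.4 z 273.0 | Fs -0.5 Fl 0.1 Fz -3.0 | yaw 103.45 tiltx -0.01 op 33.7 T [-0.07 -0.05 -0.02]
t 7.33 s -24.9 lat -0.4 z 273.0 | Fs -0.5 Fl -0.4 Fz -2.4 | yaw 103.43 tiltx -0.00 op 34.1 T [-0.01 -0.04  0.02]
```

```bash
python3 -m inch '[[[0,0,0,2,0,4,1],[0,0,0,4,0,4,1],[0,0,0,5,0,4,1],[0,0,0,6,0,4,1],[0,0,0,6,0,4,1]]]' >/dev/null; python3 -c "
from h import *
fr()"; python3 -m inch '[[[0,0,0,1,0,0,1],[0,0,0,2,0,0,1],[0,0,0,3,0,0,1],[0,0,0,3,0,0,1]]]' >/dev/null; python3 -c "
from h import *
fr()"
```

```text
t 7.95 s -18.7 lat -0.4 z 269.1 | Fs -0.2 Fl 0.6 Fz -2.2 | yaw 103.44 tiltx 0.00 op 34.5 T [-0.01  0.01 -0.04]
t 8.45 s -15.7 lat -0.4 z 269.0 | Fs -0.2 Fl -0.5 Fz -1.9 | yaw 103.44 tiltx 0.00 op 34.2 T [0.03 0.03 0.02]
```

```bash
for i in 1 2; do :; done; python3 -m inch '[[[0,0,0,1,0,0,1],[0,0,0,2,0,0,1],[0,0,0,2,0,0,1]]]' >/dev/null; python3 -c "
from h import *
fr()"; python3 -m inch '[[[0,0,0,1,0,0,1],[0,0,0,2,0,0,1],[0,0,0,2,0,0,1]]]' >/dev/null; python3 -c "
from h import *
fr()"; python3 -m inch '[[[0,0,0,1,0,0,1],[0,0,0,2,0,0,1],[0,0,0,2,0,0,1]]]' >/dev/null; python3 -c "
from h import *
fr()"
```

```text
t 8.82 s -13.7 lat -0.4 z 269.0 | Fs -0.2 Fl -0.0 Fz -2.2 | yaw 103.44 tiltx -0.01 op 34.1 T [ 0.01 -0.01  0.03]
t 9.20 s -12.0 lat -0.4 z 269.0 | Fs -3.3 Fl -0.0 Fz -2.4 | yaw 103.42 tiltx -0.05 op 34.0 T [-0.69 -0.09  0.05]
t 9.57 s -9.8 lat -0.4 z 269.0 | Fs -3.6 Fl -0.0 Fz -2.3 | yaw 103.43 tiltx -0.02 op 34.2 T [-0.84 -0.17 -0.02]
```

```bash
cat > m.sh <<'E'
python3 -c "
from h import *
fr()"
E
python3 -m inch '[[[0,0,0,2,0,0,1],[0,0,0,4,0,0,1],[0,0,0,6,0,0,1],[0,0,0,8,0,0,1],[0,0,0,8,0,0,1]]]' >/dev/null; sh m.sh; python3 -m inch '[[[0,0,0,0,0,0,1],[0,0,0,0,0,0,1]]]' >/dev/null; sh m.sh;python3 -m inch '[[[0,0,0,1,0,0,1],[0,0,0,3,0,0,1],[0,0,0,4,0,0,1],[0,0,0,4,0,0,1]]]' >/dev/null; sh m.sh
```

```text
t 10.20 s -2.5 lat -0.4 z 269.1 | Fs -8.9 Fl 0.2 Fz -2.1 | yaw 103.40 tiltx -0.16 op 33.9 T [-1.5  -0.25  0.05]
t 10.45 s -2.6 lat -0.4 z 269.1 | Fs -8.8 Fl 0.1 Fz -1.9 | yaw 103.39 tiltx -0.16 op 33.9 T [-1.54 -0.32  0.06]
t 10.95 s 1.1 lat -0.4 z 269.1 | Fs -9.8 Fl -0.3 Fz -1.9 | yaw 103.38 tiltx -0.24 op 34.4 T [-1.78 -0.29  0.13]
```

```bash
python3 -m inch '[[[0,0.002,0,1.5,0,0,1],[0,0.004,0,3,0,0,1],[0,0.004,0,4.5,0,0,1],[0,0.004,0,4.5,0,0,1]]]' >/dev/null; sh m.sh;  python3 -m inch '[[[0,0,0,0,0,0,1]]]' >/dev/null; sh m.sh; python3 -m inch '[[[0,0,0,0,0,0,1]]]' >/dev/null; sh m.sh
```

```text
t 11.45 s 5.1 lat -0.4 z 269.1 | Fs -12.3 Fl 0.1 Fz -2.7 | yaw 103.35 tiltx -0.11 op 34.3 T [-2.21 -0.42  0.07]
t 11.57 s 5.1 lat -0.4 z 269.1 | Fs -12.2 Fl -0.3 Fz -2.3 | yaw 103.35 tiltx -0.11 op 34.1 T [-2.26 -0.39  0.09]
t 11.70 s 5.0 lat -0.4 z 269.0 | Fs -12.8 Fl -0.3 Fz -2.3 | yaw 103.35 tiltx -0.11 op 34.3 T [-2.26 -0.43  0.02]
```

```bash
python3 -m inch '[[[0,0.001,0,1,0,0,1],[0,0.002,0,1.8,0,0,1],[0,0.002,0,1.8,0,0,1]]]' >/dev/null; sh m.sh;  python3 -m inch '[[[0,0,0,0,0,0,1]]]' >/dev/null; sh m.sh; python3 -m inch '[[[0,0,0,0,0,0,1]]]' >/dev/null; sh m.sh;python3 -m inch '[[[0,0,0,0,0,0,1]]]' >/dev/null; sh m.sh
```

```text
t 12.07 s 6.7 lat -0.4 z 269.1 | Fs -12.6 Fl -0.9 Fz -3.0 | yaw 103.34 tiltx -0.03 op 33.9 T [-2.41 -0.47  0.01]
t 12.20 s 6.6 lat -0.4 z 269.0 | Fs -13.3 Fl -0.7 Fz -2.9 | yaw 103.34 tiltx -0.03 op 34.1 T [-2.45 -0.37  0.1 ]
t 12.32 s 6.6 lat -0.4 z 269.1 | Fs -13.5 Fl -1.3 Fz -3.2 | yaw 103.34 tiltx -0.03 op 34.2 T [-2.39 -0.39  0.03]
t 12.45 s 6.6 lat -0.4 z 269.1 | Fs -12.3 Fl 0.1 Fz -1.4 | yaw 103.33 tiltx -0.03 op 34.1 T [-2.43 -0.42  0.03]
```

```bash
python3 -m inch '[[[0,0,0,0.6,0,2,1],[0,0,0,0.6,0,5,1],[0,0,0,0.6,0,8,1],[0,0,0,0.6,0,8,1]]]' >/dev/null; sh m.sh;  python3 -m inch '[[[0,0,0,0,0,2,1],[0,0,0,0,0,5,1],[0,0,0,0,0,8,1],[0,0,0,0,0,8,1]]]' >/dev/null; sh m.sh
```

```text
t 12.95 s 7.2 lat 0.4 z 261.8 | Fs -12.4 Fl 0.3 Fz -0.5 | yaw 103.31 tiltx -0.03 op 34.1 T [-2.22 -0.59 -0.05]
t 13.45 s 7.2 lat 0.6 z 254.0 | Fs -12.7 Fl 1.1 Fz -1.1 | yaw 103.31 tiltx -0.02 op 34.1 T [-2.21 -0.72 -0.11]
```

```bash
python3 -m inch '[[[0,0,0,0,1,0,1],[0,0,0,0,2,0,1],[0,0,0,0,2,0,1]]]' >/dev/null; sh m.sh;  python3 -m inch '[[[0,0,0,0,1,0,1],[0,0,0,0,2,0,1],[0,0,0,0,2,0,1]]]' >/dev/null; sh m.sh; python3 -m inch '[[[0,0,0,0,1,0,1],[0,0,0,0,2,0,1],[0,0,0,0,2,0,1]]]' >/dev/null; sh m.sh
```

```text
t 13.82 s 7.3 lat 1.7 z 253.4 | Fs -12.9 Fl -1.0 Fz 0.0 | yaw 103.34 tiltx -0.03 op 34.0 T [-2.34 -0.26  0.12]
t 14.20 s 7.3 lat 3.2 z 253.0 | Fs -12.7 Fl -1.5 Fz -2.2 | yaw 103.35 tiltx -0.03 op 34.4 T [-2.36 -0.26  0.13]
t 14.57 s 7.3 lat 5.0 z 252.7 | Fs -12.7 Fl -3.4 Fz -2.4 | yaw 103.35 tiltx -0.04 op 33.9 T [-2.47 -0.13  0.14]
```

```bash
python3 -m inch '[[[0,0,0,0,-2,0,1],[0,0,0,0,-4,0,1],[0,0,0,0,-5,0,1],[0,0,0,0,-5,0,1]]]' >/dev/null; sh m.sh;  python3 -m inch '[[[0,0,0,0,-1.5,0,1],[0,0,0,0,-3,0,1],[0,0,0,0,-3,0,1]]]' >/dev/null; sh m.sh; python3 -m inch '[[[0,0,0,0,-1,0,1],[0,0,0,0,-1.5,0,1],[0,0,0,0,-1.5,0,1]]]' >/dev/null; sh m.sh;  python3 -m inch '[[[0,0,0,0,-1,0,1],[0,0,0,0,-1.5,0,1],[0,0,0,0,-1.5,0,1]]]' >/dev/null; sh m.sh; python3 -c "
from h import *
print(Ro.from_rotvec(bot.state()['eef_rot']).as_matrix().round(4))"
```

```text
t 15.07 s 7.1 lat 1.9 z 253.7 | Fs -13.2 Fl 2.2 Fz -2.3 | yaw 103.29 tiltx -0.05 op 33.9 T [-2.33 -1.   -0.2 ]
t 15.45 s 7.1 lat -1.0 z 253.9 | Fs -13.0 Fl 2.4 Fz -2.9 | yaw 103.29 tiltx -0.05 op 34.3 T [-2.28 -1.05 -0.13]
t 15.82 s 7.1 lat -2.4 z 253.9 | Fs -13.5 Fl 3.6 Fz -2.7 | yaw 103.28 tiltx -0.05 op 34.3 T [-2.3  -1.05 -0.23]
t 16.20 s 7.1 lat -3.7 z 254.0 | Fs -13.3 Fl 3.2 Fz -2.0 | yaw 103.28 tiltx -0.05 op 33.8 T [-2.27 -1.17 -0.21]
[[-2.297e-01  9.732e-01  4.600e-03]
 [ 9.733e-01  2.297e-01  2.000e-04]
 [-9.000e-04  4.500e-03 -1.000e+00]]
```

```bash
python3 -m inch '[[[0,0,0,0,2,0,1],[0,0,0,0,3.5,0,1],[0,0,0,0,3.5,0,1]]]' >/dev/null; sh m.sh; python3 - <<'E'
from h import *
S=cam('side');T=cam('top')
out=np.zeros((600,800,3),np.uint8)
out[:,:480]=cv2.resize(S['frame'][140:240,240:320],(480,600),interpolation=cv2.INTER_CUBIC)
out[:320,480:]=cv2.resize(T['frame'][225:285,240:300],(320,320),interpolation=cv2.INTER_CUBIC)
cv2.imwrite('pics/h5.png',out)
d=np.array([-.2329,.9725,0]);c=np.array([537.9,140.6,0])
for n,C in(('top',T),('side',S)):
    print(n,[np.round(proj(C,c+d*q+[0,0,96.5]),1) for q in(8.5-55,8.5-86,8.5-89,77.7)])
E
```

```text
t 16.57 s 7.3 lat -2.0 z 253.1 | Fs -12.9 Fl -2.1 Fz -0.5 | yaw 103.34 tiltx -0.03 op 34.0 T [-2.38 -0.24  0.11]
top [array([263.4, 253.1]), array([277.5, 250.6]), array([278.9, 250.3]), array([206.4, 263.2])]
side [array([289.3, 195.4]), array([294.9, 203.2]), array([295.4, 203.9]), array([268.7, 166.6])]
```

View pics/h5.png

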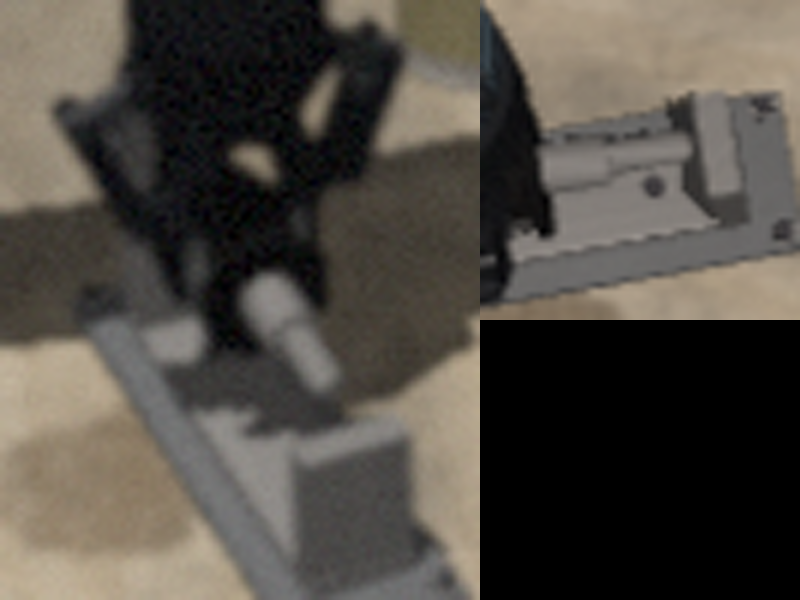

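The roller's hub and stub are seen clear of the short cheek. In the top crop the stub tip is at about (690,148), and the short cheek's top spans y≈93 to 195. I'll measure the stub midline against the cheek.

```bash
python3 - <<'E'
from h import *
T=cam('top');g=cv2.cvtColor(T['frame'],cv2.COLOR_BGR2GRAY)
d=np.array([-.2329,.9725,0]);l=np.array([.9725,.2329,0]);c=np.array([537.9,140.6,0])
G=cv2.GaussianBlur(g,(0,0),.7).astype(np.float32)
# rectified strips: sample along lat at given s, plane z
def strip(ss,z,L=np.arange(-40,40,1.)):
    pts=np.array([[proj(T,c+d*s+l*q+[0,0,z]) for q in L] for s in ss],np.float32)
    return L,cv2.remap(G,pts[...,0],pts[...,1],cv2.INTER_CUBIC)
for nm,ss,z in(('stub',np.arange(-76,-50,2.),96.5),('hub',np.arange(-44,-30,2.),96.5),('shorttop',np.arange(-94,-86,1.),78)):
    L,I=strip(ss,z); print(nm); print(' '.join(f'{int(a)}:{int(b)}' for a,b in zip(L[4:-4:1],I.mean(0)[4:-4:1])))
sh={}
for nm,a,b in(('stub near',-60,-50),('stub far',-78,-68)):
    L,I=strip(np.arange(a,b,2.),96.5); print(nm,' '.join(f'{int(x)}:{int(y)}' for x,y in zip(L[24:56],I.mean(0)[24:56])))
E
```

```text
stub
-36:126 -35:129 -34:130 -33:129 -32:128 -31:128 -30:128 -29:128 -28:127 -27:126 -26:125 -25:122 -24:119 -23:115 -22:110 -21:104 -20:100 -19:98 -18:96 -17:97 -16:99 -15:102 -14:106 -13:110 -12:111 -11:110 -10:107 -9:105 -8:106 -7:111 -6:116 -5:121 -4:125 -3:126 -2:124 -1:121 0:115 1:107 2:99 3:90 4:83 5:80 6:82 7:86 8:90 9:92 10:92 11:92 12:93 13:97 14:103 15:112 16:120 17:126 18:130 19:133 20:134 21:136 22:136 23:137 24:137 25:137 26:137 27:137 28:138 29:138 30:139 31:140 32:141 33:142 34:143 35:144
hub
-36:127 -35:130 -34:130 -33:130 -32:129 -31:129 -30:130 -29:130 -28:130 -27:129 -26:128 -25:127 -24:127 -23:127 -22:127 -21:127 -20:127 -19:127 -18:126 -17:123 -16:120 -15:115 -14:109 -13:104 -12:102 -11:104 -10:109 -9:114 -8:119 -7:124 -6:127 -5:129 -4:129 -3:129 -2:128 -1:126 0:124 1:120 2:115 3:109 4:103 5:97 6:91 7:87 8:85 9:87 10:91 11:97 12:102 13:107 14:113 15:121 16:126 17:130 18:132 19:132 20:132 21:132 22:132 23:131 24:131 25:130 26:130 27:130 28:130 29:130 30:131 31:131 32:132 33:133 34:133 35:134
shorttop
-36:84 -35:77 -34:72 -33:69 -32:67 -31:66 -30:65 -29:65 -28:65 
[... 175 characters left out ...]
:125 -3:125 -2:125 -1:124 0:124 1:123 2:122 3:122 4:122 5:122 6:123 7:123 8:123 9:123 10:123 11:123 12:123 13:123 14:122 15:122 16:121 17:121 18:121 19:123 20:126 21:131 22:137 23:144 24:149 25:153 26:154 27:153 28:152 29:150 30:149 31:149 32:148 33:148 34:147 35:147
stub near -16:110 -15:112 -14:116 -13:118 -12:117 -11:114 -10:109 -9:104 -8:103 -7:107 -6:112 -5:118 -4:123 -3:126 -2:125 -1:123 0:118 1:110 2:101 3:91 4:84 5:81 6:84 7:91 8:97 9:101 10:102 11:102 12:104 13:107 14:113 15:120
stub far -16:90 -15:92 -14:94 -13:94 -12:95 -11:95 -10:95 -9:98 -8:104 -7:112 -6:118 -5:123 -4:125 -3:123 -2:120 -1:115 0:109 1:101 2:92 3:83 4:75 5:70 6:69 7:68 8:68 9:67 10:66 11:65 12:66 13:71 14:78 15:88
```

```bash
python3 -m inch '[[[0,0,0,0,1.2,0,1],[0,0,0,0,2.2,2,1],[0,0,0,0,2.2,5,1],[0,0,0,0,2.2,8,1],[0,0,0,0,2.2,8,1]]]' >/dev/null; sh m.sh; python3 -m inch '[[[0,0,0,0,0,3,1],[0,0,0,0,0,6,1],[0,0,0,0,0,9,1],[0,0,0,0,0,9,1]]]' >/dev/null; sh m.sh
```

```text
t 17.35 s 7.3 lat 1.0 z 245.8 | Fs -13.2 Fl 0.6 Fz 0.5 | yaw 103.32 tiltx -0.03 op 33.8 T [-2.24 -0.62  0.03]
t 17.85 s 7.3 lat 1.4 z 236.9 | Fs -12.6 Fl 0.8 Fz -0.2 | yaw 103.31 tiltx -0.03 op 34.0 T [-2.22 -0.68 -0.09]
```

```bash
python3 -m inch '[[[0,0,0,0,-0.6,3,1],[0,0,0,0,-1.2,6,1],[0,0,0,0,-1.2,9,1],[0,0,0,0,-1.2,9,1]]]' >/dev/null; sh m.sh; python3 -m inch '[[[0,0,0,0,-0.2,2,1],[0,0,0,0,-0.2,4,1],[0,0,0,0,-0.2,5,1],[0,0,0,0,-0.2,5,1]]]' >/dev/null; sh m.sh
```

```text
t 18.35 s 7.3 lat 0.3 z 228.0 | Fs -12.7 Fl 0.4 Fz 0.0 | yaw 103.30 tiltx -0.03 op 34.0 T [-2.23 -0.71 -0.06]
t 18.85 s 8.1 lat -0.5 z 222.1 | Fs -9.4 Fl 0.9 Fz -4.6 | yaw 103.34 tiltx 0.09 op 33.8 T [-1.91 -0.71 -0.11]
```

```bash
python3 -m inch '[[[0,0,0,0,0.4,1,1],[0,0,0,0,0.7,2.3,1],[0,0,0,0,0.7,2.3,1]]]' >/dev/null; sh m.sh; python3 -m inch '[[[0,0,0,0,0,0,1]]]' >/dev/null; sh m.sh
```

```text
t 19.23 s 8.2 lat -0.1 z 220.0 | Fs -10.1 Fl -1.0 Fz -0.8 | yaw 103.37 tiltx 0.12 op 34.2 T [-1.77 -0.28 -0.01]
t 19.35 s 8.2 lat -0.1 z 220.1 | Fs -9.4 Fl -1.3 Fz -0.8 | yaw 103.37 tiltx 0.11 op 33.9 T [-1.69 -0.28  0.04]
```

```bash
python3 -m inch '[[[0,-0.001,0,-1,0.2,0.3,1],[0,-0.002,0,-2,0.2,0.3,1],[0,-0.002,0,-3,0.2,0.3,1],[0,-0.002,0,-4,0.2,0.3,1],[0,-0.002,0,-4,0.2,0.3,1]]]' >/dev/null; sh m.sh; python3 -m inch '[[[0,0,0,0,0,0,1]]]' >/dev/null; sh m.sh
```

```text
t 19.98 s 4.6 lat -0.0 z 219.8 | Fs -8.5 Fl -1.9 Fz -0.2 | yaw 103.39 tiltx 0.08 op 33.8 T [-1.42 -0.21  0.08]
t 20.10 s 4.6 lat -0.0 z 219.8 | Fs -7.6 Fl -1.0 Fz -0.6 | yaw 103.39 tiltx 0.08 op 34.3 T [-1.37 -0.18  0.02]
```

```bash
python3 -m inch '[[[0,-0.001,0,-1,0,0,1],[0,-0.001,0,-2,0,0,1],[0,-0.001,0,-2,0,0,1]]]' >/dev/null; sh m.sh; python3 -m inch '[[[0,-0.001,0,-1,0,0,1],[0,-0.001,0,-2,0,0,1],[0,-0.001,0,-2,0,0,1]]]' >/dev/null; sh m.sh; python3 -m inch '[[[0,0,0,0,0,0,1]]]' >/dev/null; sh m.sh
```

```text
t 20.48 s 2.8 lat 0.0 z 219.7 | Fs -7.9 Fl -1.1 Fz -0.7 | yaw 103.40 tiltx 0.07 op 34.6 T [-1.19 -0.23  0.03]
t 20.85 s 1.0 lat 0.0 z 219.7 | Fs -5.4 Fl -0.7 Fz -0.7 | yaw 103.41 tiltx 0.05 op 34.2 T [-1.04 -0.23  0.04]
t 20.98 s 1.0 lat 0.1 z 219.7 | Fs -5.9 Fl -1.0 Fz -1.8 | yaw 103.41 tiltx 0.05 op 34.0 T [-0.97 -0.18  0.01]
```

```bash
python3 -m inch '[[[0,0,0,-0.7,0,0,1],[0,0,0,-1.3,0,0,1],[0,0,0,-1.3,0,0,1]]]' >/dev/null; sh m.sh; python3 -m inch '[[[0,0,0,-0.6,0,0.3,1],[0,0,0,-0.6,0,0.6,1]]]' >/dev/null; sh m.sh; python3 -m inch '[[[0,0,0,0,0,0,1]]]' >/dev/null; sh m.sh
```

```text
t 21.35 s -0.1 lat 0.0 z 219.7 | Fs -6.1 Fl -1.7 Fz -1.3 | yaw 103.42 tiltx 0.07 op 33.9 T [-0.93 -0.14 -0.  ]
t 21.60 s -0.7 lat 0.1 z 219.1 | Fs -5.7 Fl -0.9 Fz -0.9 | yaw 103.42 tiltx 0.08 op 34.0 T [-0.88 -0.16  0.04]
t 21.73 s -0.7 lat 0.1 z 219.1 | Fs -5.7 Fl -0.2 Fz -2.4 | yaw 103.42 tiltx 0.08 op 34.0 T [-0.91 -0.16  0.02]
```

```bash
python3 -m inch '[[[0,0,0,-0.3,0,0.5,1],[0,0,0,-0.6,0,1,1],[0,0,0,-0.6,0,1,1]]]' >/dev/null; sh m.sh; python3 -m inch '[[[0,0,0,-0.4,0,0.2,1],[0,0,0,-0.6,0,0.4,1],[0,0,0,-0.6,0,0.4,1]]]' >/dev/null; sh m.sh; python3 -m inch '[[[0,0,0,0,0,0,1]]]' >/dev/null; sh m.sh
```

```text
t 22.10 s -1.2 lat 0.1 z 218.1 | Fs -4.8 Fl 1.3 Fz -1.1 | yaw 103.43 tiltx 0.10 op 34.0 T [-0.9  -0.3  -0.02]
t 22.48 s -1.6 lat 0.1 z 217.6 | Fs -3.8 Fl 1.6 Fz 1.0 | yaw 103.44 tiltx 0.12 op 34.3 T [-0.7  -0.31  0.01]
t 22.60 s -1.6 lat 0.0 z 217.6 | Fs -4.5 Fl 0.8 Fz 2.0 | yaw 103.44 tiltx 0.12 op 34.3 T [-0.71 -0.42  0.02]
```

```bash
python3 -m inch '[[[0,0,0,0,0,0,0.4],[0,0,0,0,0,0,0.1],[0,0,0,0,0,0,-0.3],[0,0,0,0,0,0,-0.7],[0,0,0,0,0,0,-1]]]' 20; sh m.sh; python3 -m inch '[[[0,0,0,0,0,0,-1],[0,0,0,0,0,0,-1],[0,0,0,0,0,0,-1]]]'; sh m.sh; python3 - <<'E'
from h import *
S=cam('side');T=cam('top')
out=np.zeros((600,800,3),np.uint8)
out[:,:480]=cv2.resize(S['frame'][140:240,240:320],(480,600),interpolation=cv2.INTER_CUBIC)
out[:320,480:]=cv2.resize(T['frame'][225:285,240:300],(320,320),interpolation=cv2.INTER_CUBIC)
cv2.imwrite('pics/h6.png',out)
E
```

```text
t: 23.22
position: [537.9, 139.1, 217.2]
eef_rot: [-1.945, -2.465, -0.002]
wrist_force: [-0.1, 0.6, 0.4]
opening: 85.0
finger_force: 0.0
t 23.23 s -1.4 lat -0.4 z 217.2 | Fs 0.6 Fl 0.1 Fz 0.4 | yaw 103.45 tiltx 0.15 op 85.0 T [-0.  0.  0.]
t: 23.6
position: [538.1, 138.9, 217.4]
eef_rot: [-1.945, -2.465, -0.002]
wrist_force: [0.6, 1.1, -0.5]
opening: 85.4
finger_force: 0.0
t 23.60 s -1.7 lat -0.2 z 217.4 | Fs 1.0 Fl 0.8 Fz -0.5 | yaw 103.43 tiltx 0.12 op 85.4 T [-0.   -0.05  0.03]
```

View pics/h6.png

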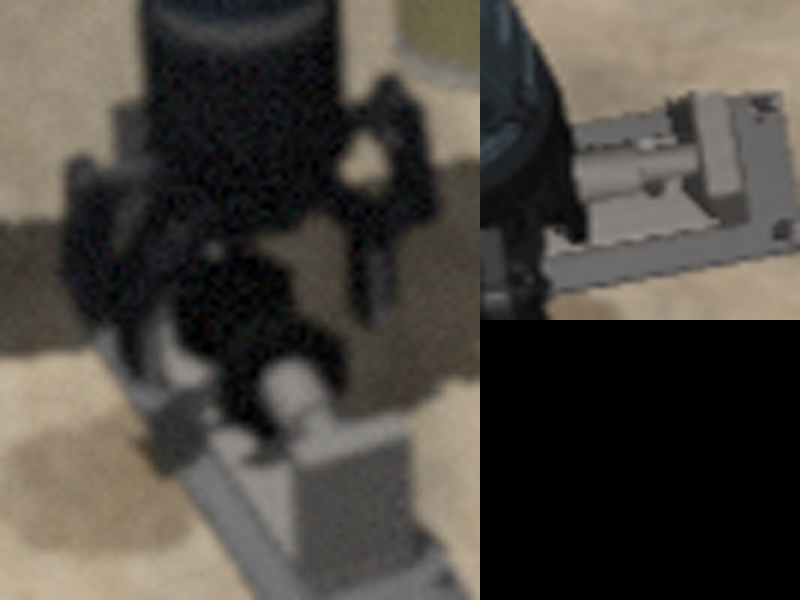

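The fingers are open and the roller stayed between the cheeks, with the stub disappearing behind the short cheek's inner face in both views. I'll back out straight up.

```bash
python3 -m inch '[[[0,0,0,0,0,10,-1],[0,0,0,0,0,-15,-1],[0,0,0,0,0,-45,-1],[0,0,0,0,0,-90,-1],[0,0,0,0,0,-140,-1]]]' >/dev/null; sh m.sh; echo
```

```text
t 24.32 s -1.9 lat -0.7 z 357.3 | Fs -0.8 Fl 0.7 Fz 0.2 | yaw 103.44 tiltx 0.13 op 85.2 T [ 0.01 -0.03 -0.01]
```

```bash
python3 -m inch '[[[0,0,0,50,-20,-30,-1],[0,0,0,110,-50,-50,-1],[0,0,0,170,-80,-50,-1],[0,0,0,220,-100,-50,-1],[0,0,0,240,-110,-50,-1]]]'; python3 -m inch '[[[0,0,0,0,0,0,-1],[0,0,0,0,0,0,-1]]]' >/dev/null; python3 - <<'E'
from h import *
S=cam('side');T=cam('top')
out=np.zeros((600,800,3),np.uint8)
out[:,:420]=cv2.resize(S['frame'][145:265,245:329],(420,600),interpolation=cv2.INTER_CUBIC)
out[:240,420:]=cv2.resize(T['frame'][230:305,190:309],(380,240),interpolation=cv2.INTER_CUBIC)
out[250:500,420:]=cv2.resize(T['frame'][170:420,60:440],(380,250),interpolation=cv2.INTER_CUBIC)
cv2.imwrite('pics/h7.png',out)
t0=cv2.imread('pics/top0.png');s0=cv2.imread('pics/side0.png')
for n,a,b,bx in(('top bowls',T['frame'],t0,(325,180,440,225)),('side bowls',S['frame'],s0,(360,250,420,345)),('top plug/float',T['frame'],t0,(303,222,340,285)),('side plug',S['frame'],s0,(280,250,346,280))):
    x0,y0,x1,y1=bx;print(n,cv2.absdiff(a,b)[y0:y1,x0:x1].max(2).__gt__(40).sum())
E
```

```text
t: 24.95
position: [373.3, 348.5, 407.3]
eef_rot: [-1.941, -2.468, -0.002]
wrist_force: [0.0, -0.7, 0.7]
opening: 85.5
finger_force: 0.0
top bowls 0
side bowls 0
top plug/float 0
side plug 0
```

View pics/h7.png

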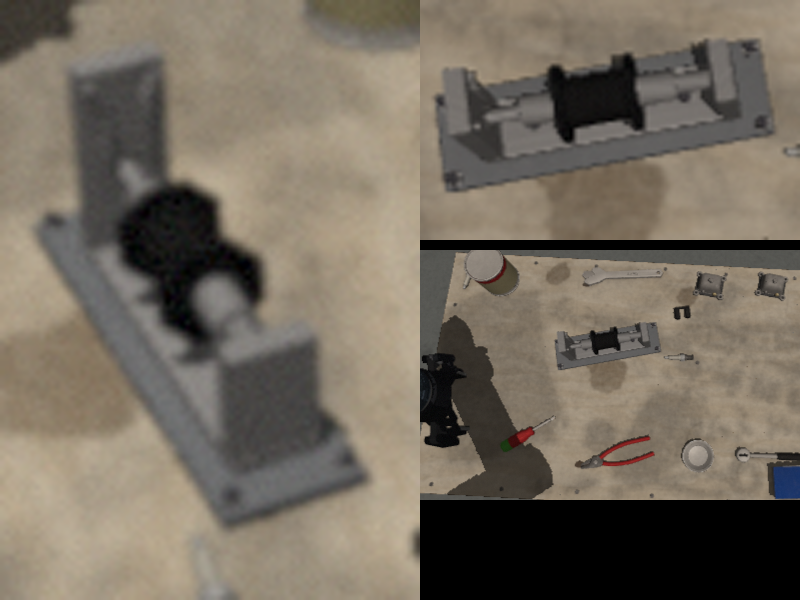

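The roller sits between the cheeks, nose in the small cup (side crop at about (128,170)) and stub in the short cheek's cup. The bystander regions are unchanged from the first pictures. Handing in.

```bash
python3 -c "
from workcell import job_done
print(job_done())"
```

```text
the job is handed in; nothing more can be done
None
```

The roller is back in the stand, nose in the small cup and stub in the big cup, looking level; the bowls, spark plug and twin float show no change in the pictures, and the job was handed in at about 25 s of the 56 s allowed.

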